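Open the lamp compartment of a microscope light source

ROBOT

A 6-joint arm with a two-finger parallel gripper is mounted at the origin on the work surface. World frame = base frame: x ahead of the robot, y to its left, z up, the work surface at z = 0. Lengths are in m, angles in rad, forces in N, time in s.
With the tool pointing down it reaches from about 0.25 to 0.8 m from the base axis. Payload 3.9 kg.
Tool frame: the origin (TCP) lies at the very end of the fingers, on their centre line; the grasp point (between the pads) lies 19 mm behind it; x points along the fingers, y is the direction in which the jaws open and shut, and the axes are right-handed (so a half turn about x gives the same grasp; the last joint's range is limited). The gripper opens to 85 mm and grips with 20 to 120 N. Pads are 22 mm wide; open, the fingers measure 114 mm over their backs; the gripper's body (76 mm by 85 mm) begins 54 mm behind the grasp point. The pads swing forward as they close: fully open they stand 13 mm farther back than shut.
Start: joints at [-1.106, 0.26, -0.138, 1.173, 0, 1.571], TCP at [0.235, -0.469, 0.231] pointing down, gripper open.
Joint ranges: [-2.78, 2.78], [-0.83, 1.72], [-1.28, 1.37], [-1.9, 2.12], [-1.57, 1.48], [-3.14, 3.14]. Speed limits (rad/s): [2.57, 2.57, 3.14, 3.14, 3.14, 3.14].

INTERFACE

Orientations are given as a unit quaternion [w, x, y, z].
In Python, from plant import robot gives the robot as it stands.
- The arm moves only by the tool step_arm, never from a script. Its argument "moves" is a list of rows, each a list of 7 numbers: the finger opening in cm, from 0 to 8.54, then the shift along the tool's x, y, z in cm, then the turn, a rotation vector about the tool's x, y, z in degrees. In form: [[gripper, dx, dy, dz, rx, ry, rz], ...]. A call has exactly 10 rows; each row shifts and turns the commanded pose from where the row before left it, along the tool's axes as they then stand; what a row does not reach is not made up. A row lasts 1/12 s, in which the tool goes at most 41.7 mm and 7.16 degrees, less where a joint would pass 70% of its speed; a pose out of reach is approached as far as the arm can. A call with a gripper value outside its range is refused whole. The fingers move at their own pace and stop on an object; "grip_force" is the grip in N (left out, the last holds). Time passes only in rows, so rows that do not move let the fingers close, or fill a call up. It gives the time, the measured TCP pose, the force and the opening at its end, in the units of the state.
- robot.read_state(): the state, without advancing time (a new reading comes with each control period).
- robot.snapshot(name): name is "scene" or "top" or "wrist"; returns a dict with "frame" (480x640x3 uint8, red, green, blue), "z_map" (480x640 float32, m along the optical axis (not along the pixel's ray), 0 where there is no reading), "camera_matrix" (3x3 intrinsics, pixels), "rvec" (rotation vector, rad) and "tvec" (3), from world to camera coordinates, as OpenCV has them. Camera axes: x right, y down, z forward; pixel columns grow to the right and rows downward; lengths in m; the calibration is good to about 2 mm. The wrist camera is an equidistant fisheye: a pixel r from the principal point sees the ray r / f radians off the axis. A picture is of the moment at which its call begins.
- robot.finish_job(): hands the job in, once; it reports no verdict.
The state is a dict: "t": time; "q": joint angles; "qvel": joint speeds; "joint_efforts": joint torques, N m; "position": TCP position; "eef_rot": TCP orientation; "contact_force": force on the tool from outside, world axes, zero at the start; "ft_torque": the same for the moment, N m; "opening": finger opening in m.
Only numpy, scipy, OpenCV 4.12 (cv2) and the standard library are available. Lean on these libraries where they do the work, as an engineer would, in place of code of your own. Each camera call takes 0.05 s, during which the arm holds its last target. There are 200 camera calls.

TASK

The lamp of the cold light source is due for changing: press the orange snap tab in and, keeping it in while the lid starts to move, push the dark lid straight back until it is off its seat and the lamp well is completely uncovered; leave it lying flat on the rear of the housing. Only push: do not lift the lid or tip it off the back, and do not touch the lamp. Leave the things standing around the light source where they are.

Things in the scene. Friction and masses are not known exactly. Their poses are not given: they have to be found in the camera images.
- housing: Cold light source: fixed cream box 260 long (x) x 160 wide (y) x 120 mm high, turned by some yaw. Origin: centre of its underside; x points to its rear, away from the front panel with the chrome light socket; y left, z up. Its flat top (deck) is at z = 120 mm. Two grey rails on the deck, x = -52 to +6, y = +-44 to +-54.5 mm, 9 mm high, reach over the lid's side flanges.
- well (a point): Centre of the mouth of the lamp well, at deck level, housing x = -12, y = 0 mm: an opening from housing x = -36 to +12, y = -30 to +30 mm, 75 mm deep, hidden under the shut lid.
- rear_deck (a point): Point on the deck about where the middle of the pushed-off lid may lie, housing x = +70, y = 0, z = 120 mm. The deck is bare and level from x = +20 mm to the rear edge at x = +130 mm.
- tab_top (a point): Centre of the top of the orange ribbed snap tab, housing x = -75, y = 0: a pad 26 (housing x) x 34 mm (housing y), 2 mm in front of the lid's front edge. Released, its top is 10 mm above the deck; it is pressed straight down. Its two teeth (housing x = -50 to -46, y = +-20 to +-27 mm, 3.5 mm above the deck) stand in notches of the lid's underside and block it.
- tab (a joint): Travel of the snap tab in m: 0 released, 0.009 fully in (pad then 1 mm above the deck). From 0.004 on the lid is free. A spring (3 N at first, 8 N fully in) pushes it back out, so it must be held in until the lid has moved about 8 mm; then the lid covers the teeth and cannot catch again.
- lid: Dark vented lid with a white arrow to the rear: 80 long (x) x 96 wide (y; 84 above its 5 mm thick flanges) x 14 mm high, 90 g, loose, captive in the rails with 1.5 mm play. Origin: centre of its underside, when shut at housing x = -20, y = 0, z = 120 mm. Slides to housing +x: leaves the rails after 58 mm, uncovers the well after 72 mm, sticks out over the rear edge after 110 mm.
- lid_front (a point): Middle of the lid's upright front face (the one beside the tab), 7 mm above its underside.
- lid_front_left (a point): Point on the lower front edge of the lid, 30 mm to the left (housing +y) of its middle.
- lid_front_right (a point): Point on the lower front edge of the lid, 30 mm to the right (housing -y) of its middle.
- lamp: Halogen reflector lamp, 50 mm across, fixed in the lamp well under the lid, its highest point 20 mm below the deck. Origin: that of the housing. Not to be touched.
- beaker: Small glass beaker, 48 mm across, 62 mm high, loose on the bench beside the housing. Origin: centre of its underside. To be left alone.
- dish: Covered glass dish, 63 mm across, 17 mm high, loose on the bench. Origin: centre of its underside. To be left alone.
- knifebox: Clear box with a blue diamond knife in it, 62 x 52 x 26 mm, loose on the bench. Origin: centre of its underside. To be left alone.
- carton: Yellow carton of the spare lamp, 54 x 54 x 50 mm, loose on the bench. Origin: centre of its underside. To be left alone.

How it is judged:
By the outcome, as a careful person would: the job done as asked, in the order asked, and still so for the second after the job is handed in, with the robot touching nothing.
It also fails if it takes over 35 s, if anything falls off the work surface, if the arm or the gripper's body presses on something with over 40 N, if the wrist force passes 120 N, or if a joint passes its speed limit or range.

## Working session

There is one attempt and no reset: what is moved stays moved. The work goes in short steps, Python scripts to look and compute and a tool call to move; the robot and the scene stay as the last step left them, time stands still between calls to the robot, and variables do not carry over. Pictures are saved under pics/ and viewed, about 8 in all and at most 12, crops included, and the job is handed in when it is done.

Besides the shell and the picture viewer there is one more tool, called after "Call:" by a JSON object that holds its "api" and its "payload", one argument or row to a line. step_arm: Moves the arm, as the interface text tells. Its arguments: {"type":"object","properties":{"moves":{"type":"array"},"grip_force":{"type":"number"}},"required":["moves"]}

```bash
ls; mkdir -p pics; cat > h.py <<'E'
import numpy as np, cv2
from plant import robot
def snap(n):
    s=robot.snapshot(n); R=cv2.Rodrigues(np.array(s["rvec"],float))[0]; return s,R,np.array(s["tvec"],float).ravel()
def cloud(n):
    s,R,t=snap(n); K=np.array(s["camera_matrix"]); z=s["z_map"]
    v,u=np.mgrid[:480,:640]
    P=np.stack([(u-K[0,2])/K[0,0]*z,(v-K[1,2])/K[1,1]*z,z],-1)
    return s,(P-t)@R, z>0
def save(n,im): cv2.imwrite(f"pics/{n}.png",im[...,::-1])
E
python3 - <<'E'
from h import *
for n in("top","scene"):
    s,P,ok=cloud(n); save(n,s["frame"]); np.savez(n,f=s["frame"],P=P,ok=ok)
print(robot.read_state())
E
```

```text
pics
{'t': 0.1, 'q': array([-1.10599213e+00,  2.60620099e-01, -1.39263020e-01,  1.17270743e+00,
       -7.28381015e-06,  1.57079103e+00]), 'qvel': array([ 5.83473352e-05, -1.04691998e-03,  3.57592788e-03, -5.35931495e-04,
       -4.70896376e-05, -2.13792878e-05]), 'joint_efforts': array([ 4.95620188e-04, -4.06510270e+01,  2.54526794e+01,  1.00702883e-02,
        9.80226400e-05,  4.62491784e-06]), 'position': array([ 0.23504671, -0.4687425 ,  0.23053853]), 'eef_rot': array([-0.16224285, -0.68794758, -0.16347626,  0.68824479]), 'contact_force': array([-0.53468047,  0.16603315,  0.94323363]), 'ft_torque': array([-0.02766638,  0.00359434,  0.01520515]), 'opening': 0.08528803066077487}
```

View pics/top.png

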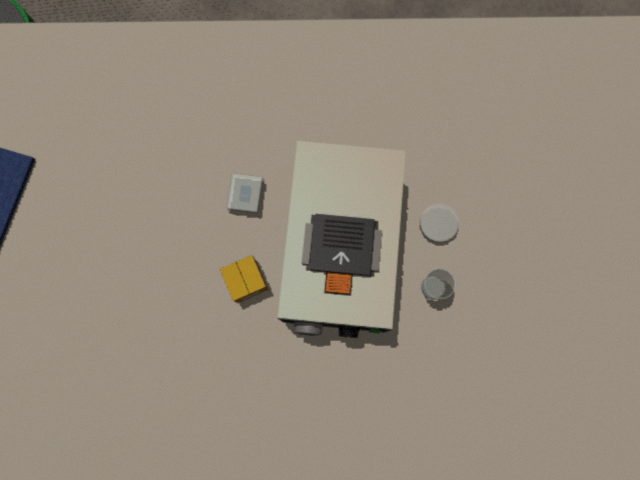

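View pics/scene.png

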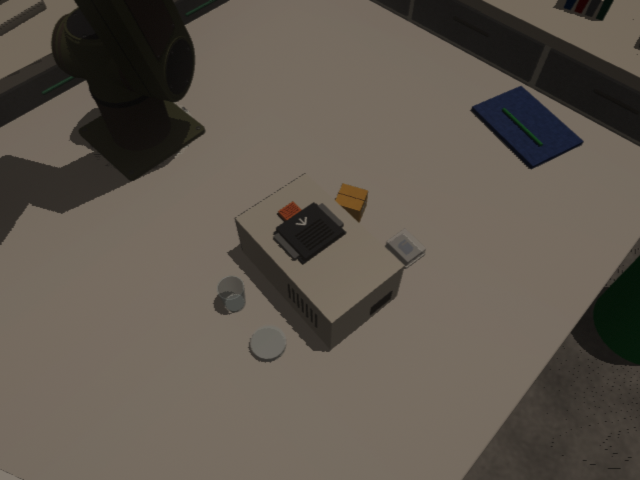

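The top view shows the housing at about (343,235), the orange tab at (339,283) and the lid at (342,243). The front panel faces the robot. The carton and knife box stand on the left, the dish and beaker on the right.

```bash
python3 - <<'E'
from h import *
for n in("top","scene"):
    d=np.load(n+".npz"); f=d["f"].astype(int); P=d["P"]; ok=d["ok"]
    x,y,z=P[...,0],P[...,1],P[...,2]
    reg=ok&(x>.2)&(x<.9)&(abs(y)<.35)
    print(n,"table z",np.median(z[reg&(z<.03)]))
    m=reg&(z>.1)&(z<.15)
    # only largest comp
    _,l,st,_=cv2.connectedComponentsWithStats(m.astype(np.uint8)); m=l==1+np.argmax(st[1:,4])
    r=cv2.minAreaRect((P[m][:,:2]*1000).astype(np.float32)); print("housing rect",r, cv2.boxPoints(r).round(0).tolist())
    print("deck z",np.median(z[m&(f.sum(-1)>350)]))
    o=m&(f[...,0]>120)&(f[...,2]<60)&(f[...,0]>2*f[...,1]); print("tab",o.sum(),P[o].mean(0),np.median(z[o]), cv2.minAreaRect((P[o][:,:2]*1000).astype(np.float32)))
    k=m&(f.max(-1)<75)&(z>.128); _,l,st,_=cv2.connectedComponentsWithStats(k.astype(np.uint8)); k=l==1+np.argmax(st[1:,4])
    print("lid",k.sum(),np.median(z[k]),cv2.minAreaRect((P[k][:,:2]*1000).astype(np.float32)))
    for a,b,zz in [(245,195,0),(243,278,0),(439,223,0),(437,288,0)]:
        if n=="top": print(P[b,a])
E
```

```text
top table z -0.0005428675694801285
housing rect ((544.5813598632812, 8.591102600097656), (160.22508239746094, 262.6275634765625), 83.75360107421875) [[405.0, -57.0], [666.0, -85.0], [684.0, 74.0], [423.0, 103.0]]
deck z 0.11947554979859215
tab 12 [0.46748473 0.02087016 0.12957348] 0.12988133356298165 ((470.7051696777344, 19.72274398803711), (20.611759185791016, 16.248231887817383), 83.20086669921875)
lid 3207 0.13348229843815201 ((524.6587524414062, 10.454765319824219), (84.14934539794922, 80.07952880859375), 83.7685775756836)
[0.62536338 0.16227689 0.02787884]
[0.48846511 0.1605671  0.05130945]
[ 0.5778384  -0.14907956  0.01630777]
[ 0.47453692 -0.14349286  0.00263214]
scene table z -0.00022076321494010346
housing rect ((542.93603515625, 10.025672912597656), (162.50018310546875, 265.52496337890625), 83.77113342285156) [[402.0, -56.0], [666.0, -85.0], [684.0, 76.0], [420.0, 105.0]]
deck z 0.1341833806514434
tab 0 [nan nan nan] nan ((0.0, 0.0), (0.0, 0.0), 0.0)
lid 2228 0.1336287167506708 ((524.0156860351562, 11.198234558105469), (108.25528717041016, 84.01362609863281), 84.12336730957031)<stdin>:12: RuntimeWarning: Mean of empty slice.
  ret = um.true_divide(
  return _methods._mean(a, axis=axis, dtype=dtype,
  ret = ret.dtype.type(ret / rcount)
```

```bash
cat >> h.py <<'E'
from scipy.spatial.transform import Rotation as Ro
YAW=np.radians(-6.25); C=np.array([.5446,.0086,0]); H=Ro.from_euler('z',YAW).as_matrix()
def rot(q): return Ro.from_quat(q,scalar_first=True).as_matrix()
def stat(tgt=None):
    s=robot.read_state(); R=rot(s["eef_rot"]); p=s["position"]
    hp=H.T@(p-C)*1000
    print("t",s["t"],"H mm",hp.round(1),"F(H)",(H.T@s["contact_force"]).round(1),"open",s["opening"])
    # desired: tool x = -z, tool y = +-housing y
    for sg in(1,-1):
        Y=sg*H[:,1];X=np.array([0,0,-1.]);D=np.stack([X,Y,np.cross(X,Y)],1)
        print("turn deg",sg,np.degrees(Ro.from_matrix(R.T@D).as_rotvec()).round(2))
    if tgt is not None: print("shift tool cm",(R.T@(H@np.array(tgt)/1000+C-p)*100).round(2), "tool axes in H (cols)",(H.T@R).round(3).tolist())
E
python3 - <<'E'
from h import *
stat([-76,0,170])
E
```

```text
t 0.1 H mm [-255.7 -508.2  230.5] F(H) [-0.5  0.1  0.9] open 0.08528803066077487
turn deg 1 [-1.4712e+02 -1.3000e-01  4.0000e-02]
turn deg -1 [3.288e+01 3.000e-02 1.000e-01]
shift tool cm [  6.11 -32.91 -42.69] tool axes in H (cols) [[-0.001, 0.543, -0.84], [0.002, -0.84, -0.543], [-1.0, -0.002, 0.0]]
```

Call:
{"api": "step_arm", "payload": {
  "moves": [
    [0, 0, -2.2, -2.85, 0, 0, 0],
    [0, 0, -2.2, -2.85, 0, 0, 0],
    [0, 0, -2.2, -2.85, 0, 0, 0],
    [0, 0, -2.2, -2.85, 0, 0, 0],
    [0, 0, -2.2, -2.85, 0, 0, 0],
    [0, 0, -2.2, -2.85, 0, 0, 0],
    [0, 0, -2.2, -2.85, 0, 0, 0],
    [0, 0, -2.2, -2.85, 0, 0, 0],
    [0, 0, -2.2, -2.85, 0, 0, 0],
    [0, 0, -2.2, -2.85, 0, 0, 0]
  ],
  "grip_force": 60
}}

```text
t: 0.93
position: [0.3915, -0.1431, 0.2311]
eef_rot: [-0.163, -0.688, -0.163, 0.688]
contact_force: [0.1, -1.0, 0.3]
opening: -0.0
```

Call:
{"api": "step_arm", "payload": {
  "moves": [
    [0, 0, -2.2, -2.85, 0, 0, 0],
    [0, 0, -2.2, -2.85, 0, 0, 0],
    [0, 0, -2.2, -2.85, 0, 0, 0],
    [0, 0, -2.2, -2.85, 0, 0, 0],
    [0, 0, -2.2, -2.85, 0, 0, 0],
    [0, 0, 0, 0, 6.58, 0, 0],
    [0, 0, 0, 0, 6.58, 0, 0],
    [0, 0, 0, 0, 6.58, 0, 0],
    [0, 0, 0, 0, 6.58, 0, 0],
    [0, 0, 0, 0, 6.56, 0, 0]
  ]
}}

```text
t: 1.77
position: [0.4682, -0.0163, 0.2309]
eef_rot: [0.031, -0.706, 0.008, 0.707]
contact_force: [-0.4, 0.6, -0.7]
opening: -0.0001
```

```bash
python3 - <<'E'
from h import *
stat([-76,0,140])
E
```

```text
t 1.7667 H mm [-73.3 -33.1 230.9] F(H) [-0.5  0.6 -0.7] open -9.494942222857493e-05
turn deg 1 [-176.89   -2.95    0.23]
turn deg -1 [3.09 0.15 1.91]
shift tool cm [ 9.19 -3.01  0.08] tool axes in H (cols) [[-0.004, 0.054, -0.999], [0.033, -0.998, -0.054], [-0.999, -0.033, 0.002]]
```

Call:
{"api": "step_arm", "payload": {
  "moves": [
    [0, 0.8, 0, 0, 0, 0, 0],
    [0, 0.8, 0, 0, 0, 0, 0],
    [0, 0.8, 0, 0, 0, 0, 0],
    [0, 0.8, 0, 0, 0, 0, 0],
    [0, 0.8, 0, 0, 0, 0, 0],
    [0, 0, 0, 0, 0, 0, 0],
    [0, 0, 0, 0, 0, 0, 0],
    [0, 0, 0, 0, 0, 0, 0],
    [0, 0, 0, 0, 0, 0, 0],
    [0, 0, 0, 0, 0, 0, 0]
  ]
}}

```text
t: 2.6
position: [0.4683, -0.0182, 0.1918]
eef_rot: [-0.032, 0.707, -0.01, -0.706]
contact_force: [-0.0, 0.1, 0.2]
opening: -0.0003
```

```bash
python3 - <<'E'
from h import *
stat([-76,0,140])
E
```

```text
t 2.6 H mm [-72.9 -34.9 191.8] F(H) [-0.   0.1  0.2] open -0.00027238097963530464
turn deg 1 [-1.7716e+02 -2.7800e+00  8.0000e-02]
turn deg -1 [2.82 0.05 1.8 ]
shift tool cm [ 5.29 -3.34  0.14] tool axes in H (cols) [[-0.002, 0.049, -0.999], [0.031, -0.998, -0.049], [-1.0, -0.031, 0.0]]
```

Call:
{"api": "step_arm", "payload": {
  "moves": [
    [0, 1.1, -0.84, 0.04, 0, 0, 0],
    [0, 1.1, -0.84, 0.03, 0, 0, 0],
    [0, 1.1, -0.83, 0.04, 0, 0, 0],
    [0, 1.1, -0.83, 0.03, 0, 0, 0],
    [0, 0, 0, 0, 2.8, 0, 1.8],
    [0, 0, 0, 0, 0, 0, 0],
    [0, 0, 0, 0, 0, 0, 0],
    [0, 0, 0, 0, 0, 0, 0],
    [0, 0, 0, 0, 0, 0, 0],
    [0, 0, 0, 0, 0, 0, 0]
  ]
}}

```text
t: 3.43
position: [0.4666, -0.0189, 0.149]
eef_rot: [0.033, -0.706, 0.011, 0.707]
contact_force: [-0.5, -0.5, -0.2]
opening: 0.0003
```

```bash
python3 - <<'E'
from h import *
stat([-76,0,132])
s,R,t=snap("scene"); save("s2",cv2.resize(s["frame"][150:310,200:420],None,fx=3,fy=3,interpolation=2))
E
```

```text
t 3.4333 H mm [-74.5 -35.9 149. ] F(H) [-0.5 -0.5 -0.2] open 0.0002653698192885901
turn deg 1 [-177.24   -2.73    0.25]
turn deg -1 [2.74 0.16 1.76]
shift tool cm [ 1.81 -3.54 -0.02] tool axes in H (cols) [[-0.004, 0.048, -0.999], [0.031, -0.998, -0.048], [-1.0, -0.031, 0.002]]
```

View pics/s2.png

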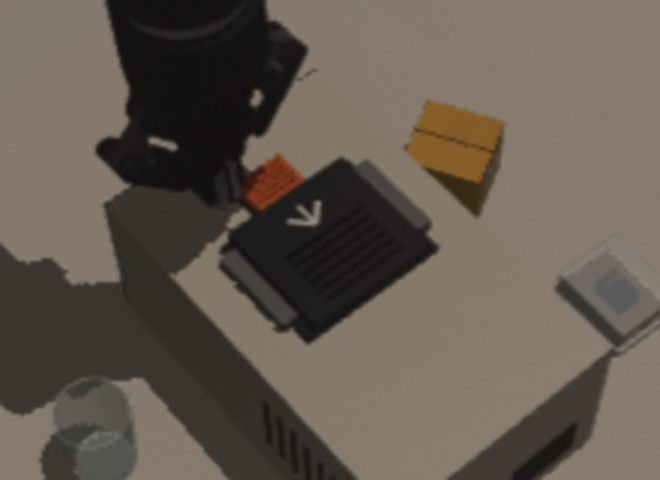

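The closed fingers hang just right of the orange tab (crop 272,180), and the sideways move had no effect. I suspect a joint limit.

```bash
python3 - <<'E'
from h import *
print(robot.read_state()["q"].round(3))
E
```

```text
[-0.062  0.217 -0.423  0.933  0.031  3.141]
```

Call:
{"api": "step_arm", "payload": {
  "moves": [
    [0, 0, 0, 0, -7, 0, 0],
    [0, 0, 0, 0, -7, 0, 0],
    [0, 0, 0, 0, -7, 0, 0],
    [0, 0, 0, 0, -7, 0, 0],
    [0, 0, 0, 0, -7, 0, 0],
    [0, 0, 0, 0, -7, 0, 0],
    [0, 0, 0, 0, -7, 0, 0],
    [0, 0, 0, 0, -7, 0, 0],
    [0, 0, 0, 0, -7, 0, 0],
    [0, 0, 0, 0, -7, 0, 0]
  ]
}}

```text
t: 4.32
position: [0.4664, -0.019, 0.1488]
eef_rot: [0.38, 0.596, 0.399, -0.584]
contact_force: [-0.3, 0.3, 0.3]
opening: 0.0001
```

Call:
{"api": "step_arm", "payload": {
  "moves": [
    [0, 0, 0, 0, -7, 0, 0],
    [0, 0, 0, 0, -7, 0, 0],
    [0, 0, 0, 0, -7, 0, 0],
    [0, 0, 0, 0, -7, 0, 0],
    [0, 0, 0, 0, -7, 0, 0],
    [0, 0, 0, 0, -7, 0, 0],
    [0, 0, 0, 0, -7, 0, 0],
    [0, 0, 0, 0, -7, 0, 0],
    [0, 0, 0, 0, -7, 0, 0],
    [0, 0, 0, 0, -7, 0, 0]
  ]
}}

```text
t: 5.15
position: [0.4664, -0.019, 0.1488]
eef_rot: [0.653, 0.27, 0.662, -0.25]
contact_force: [0.2, 0.1, 0.7]
opening: 0.0002
```

Call:
{"api": "step_arm", "payload": {
  "moves": [
    [0, 0, 0, 0, -7, 0, 0],
    [0, 0, 0, 0, -7, 0, 0],
    [0, 0, 0, 0, -7, 0, 0],
    [0, 0, 0, 0, -7, 0, 0],
    [0, 0, 0, 0, -7, 0, 0],
    [0, 0, 0, 0, 0, 0, 0],
    [0, 0, 0, 0, 0, 0, 0],
    [0, 0, 0, 0, 0, 0, 0],
    [0, 0, 0, 0, 0, 0, 0],
    [0, 0, 0, 0, 0, 0, 0]
  ]
}}

```text
t: 5.98
position: [0.4663, -0.0191, 0.1486]
eef_rot: [0.704, 0.064, 0.706, -0.042]
contact_force: [-0.5, 0.1, 0.2]
opening: -0.0003
```

```bash
python3 - <<'E'
from h import *
stat([-76,0,140])
print(robot.read_state()["q"].round(3))
E
```

```text
t 5.9833 H mm [-74.8 -36.1 148.6] F(H) [-0.5  0.1  0.2] open -0.00027513188005269404
turn deg 1 [-2.34 -0.29 -1.74]
turn deg -1 [177.64  -2.69   0.45]
shift tool cm [ 0.97  3.57 -0.26] tool axes in H (cols) [[-0.004, 0.041, 0.999], [0.03, 0.999, -0.041], [-1.0, 0.03, -0.006]]
[-0.062  0.218 -0.424  0.933  0.031  0.088]
```

Call:
{"api": "step_arm", "payload": {
  "moves": [
    [0, 0, 0, 0, -2.34, -0.29, -1.74],
    [0, 0, 0.9, -0.03, 0, 0, 0],
    [0, 0, 0.9, -0.03, 0, 0, 0],
    [0, 0, 0.9, -0.03, 0, 0, 0],
    [0, 0, 0.9, -0.03, 0, 0, 0],
    [0, 0, 0, 0, 0, 0, 0],
    [0, 0, 0, 0, 0, 0, 0],
    [0, 0, 0, 0, 0, 0, 0],
    [0, 0, 0, 0, 0, 0, 0],
    [0, 0, 0, 0, 0, 0, 0]
  ]
}}

```text
t: 6.82
position: [0.4689, 0.0165, 0.1486]
eef_rot: [0.706, 0.038, 0.706, -0.038]
contact_force: [0.6, -0.6, 0.3]
opening: 0.0002
```

```bash
python3 - <<'E'
from h import *
stat([-76,0,134])
s,R,t=snap("scene"); save("s3",cv2.resize(s["frame"][150:310,200:420],None,fx=3,fy=3,interpolation=2))
E
```

```text
t 6.8167 H mm [-76.1  -0.4 148.6] F(H) [ 0.7 -0.5  0.3] open 0.0002194650531210957
turn deg 1 [ 0.03 -0.    0.01]
turn deg -1 [-1.7997e+02 -2.0000e-02 -0.0000e+00]
shift tool cm [1.46 0.04 0.01] tool axes in H (cols) [[-0.0, -0.0, 1.0], [-0.0, 1.0, 0.0], [-1.0, -0.0, -0.0]]
```

View pics/s3.png

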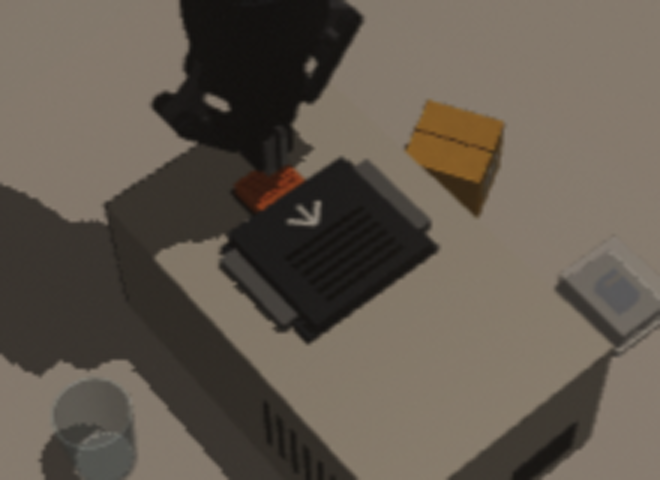

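The fingers are above the orange tab (crop 268,185), aligned and clear of the lid. Next I press down.

Call:
{"api": "step_arm", "payload": {
  "moves": [
    [0, 0.5, 0.04, 0, 0, 0, 0],
    [0, 0.5, 0, 0, 0, 0, 0],
    [0, 0.4, 0, 0, 0, 0, 0],
    [0, 0.3, 0, 0, 0, 0, 0],
    [0, 0.3, 0, 0, 0, 0, 0],
    [0, 0.3, 0, 0, 0, 0, 0],
    [0, 0.3, 0, 0, 0, 0, 0],
    [0, 0, 0, 0, 0, 0, 0],
    [0, 0, 0, 0, 0, 0, 0],
    [0, 0, 0, 0, 0, 0, 0]
  ]
}}

```text
t: 7.7
position: [0.4686, 0.0171, 0.123]
eef_rot: [0.706, 0.038, 0.706, -0.038]
contact_force: [-2.8, -0.7, 6.4]
opening: -0.0002
```

```bash
python3 - <<'E'
from h import *
stat([-76,0,122])
E
```

```text
t 7.7 H mm [-7.65e+01  1.00e-01  1.23e+02] F(H) [-2.7 -1.   6.4] open -0.00018714614003762287
turn deg 1 [ 0.06 -0.03  0.02]
turn deg -1 [-1.7994e+02 -3.0000e-02 -4.0000e-02]
shift tool cm [ 0.1  -0.01  0.05] tool axes in H (cols) [[-0.0, -0.001, 1.0], [-0.0, 1.0, 0.001], [-1.0, -0.0, -0.0]]
```

Call:
{"api": "step_arm", "payload": {
  "moves": [
    [0, 0.07, 0, 0, 0, 0, 0],
    [0, 0, 0, 0.1, 0, 0, 0],
    [0, 0, 0, 0.2, 0, 0, 0],
    [0, 0, 0, 0.2, 0, 0, 0],
    [0, 0, 0, 0.2, 0, 0, 0],
    [0, 0, 0, 0.2, 0, 0, 0],
    [0, 0, 0, 0.2, 0, 0, 0],
    [0, 0, 0, 0.1, 0, 0, 0],
    [0, 0, 0, 0, 0, 0, 0],
    [0, 0, 0, 0, 0, 0, 0]
  ]
}}

```text
t: 8.53
position: [0.4792, 0.0161, 0.122]
eef_rot: [0.705, 0.038, 0.707, -0.038]
contact_force: [-4.6, 1.1, 7.3]
opening: 0.0001
```

```bash
cat >> h.py <<'E'
def lid():
    s,P,ok=cloud("top"); f=s["frame"].astype(int); L=(P-C)@H*1000
    k=ok&(f.max(-1)<75)&(abs(L[...,2]-133.5)<4)&(abs(L[...,1])<52)&(abs(L[...,0])<130)
    _,l,st,_=cv2.connectedComponentsWithStats(k.astype(np.uint8)); k=l==1+np.argmax(st[1:,4])
    print("lid x range",np.percentile(L[k][:,0],[.5,99.5]).round(1),"z",np.median(L[k][:,2]),cv2.minAreaRect(L[k][:,:2].astype(np.float32)))
    return s
E
python3 - <<'E'
from h import *
stat([-76,0,122]); lid()
E
```

```text
t 8.5333 H mm [-65.8   0.3 122. ] F(H) [-4.7  0.6  7.3] open 9.01556098610159e-05
turn deg 1 [ 0.07 -0.16 -0.01]
turn deg -1 [-1.7993e+02  1.0000e-02 -2.6000e-01]
shift tool cm [ 0.   -0.03 -1.02] tool axes in H (cols) [[-0.003, -0.001, 1.0], [0.0, 1.0, 0.001], [-1.0, 0.0, -0.003]]Traceback (most recent call last):
  File "<stdin>", line 2, in <module>
  File "h.py", line 26, in lid
    _,l,st,_=cv2.connectedComponentsWithStats(k.astype(np.uint8)); k=l==1+np.argmax(st[1:,4])
                                                                          ~~~~~~~~~^^^^^^^^^^
    return _wrapfunc(a, 'argmax', axis=axis, out=out, **kwds)
    return bound(*args, **kwds)
ValueError: attempt to get argmax of an empty sequence
```

Call:
{"api": "step_arm", "payload": {
  "moves": [
    [0, 0, 0, 0.1, 0, 0, 0],
    [0, 0, 0, 0.2, 0, 0, 0],
    [0, 0, 0, 0.2, 0, 0, 0],
    [0, 0, 0, 0.2, 0, 0, 0],
    [0, 0, 0, 0.2, 0, 0, 0],
    [0, 0, 0, 0.1, 0, 0, 0],
    [0, 0, 0, 0, 0, 0, 0],
    [0, 0, 0, 0, 0, 0, 0],
    [0, 0, 0, 0, 0, 0, 0],
    [0, 0, 0, 0, 0, 0, 0]
  ]
}}

```text
t: 9.42
position: [0.4893, 0.015, 0.1221]
eef_rot: [0.705, 0.038, 0.707, -0.038]
contact_force: [-3.9, 0.1, 8.3]
opening: -0.0002
```

```bash
sed -i 's/def lid():/def lid(n="scene"):/; s/cloud("top"); f=/cloud(n); f=/' h.py
python3 - <<'E'
from h import *
stat([-76,0,122]); s=lid(); save("s4",cv2.resize(s["frame"][150:310,200:420],None,fx=3,fy=3,interpolation=2))
E
```

```text
t 9.4167 H mm [-55.6   0.3 122.1] F(H) [-3.9 -0.3  8.3] open -0.00022091033664915972
turn deg 1 [ 0.06 -0.14 -0.  ]
turn deg -1 [-1.7994e+02  1.0000e-02 -2.2000e-01]
shift tool cm [ 0.01 -0.03 -2.04] tool axes in H (cols) [[-0.002, -0.001, 1.0], [0.0, 1.0, 0.001], [-1.0, 0.0, -0.002]]
lid x range [-48.4  36. ] z 133.72405251426278 ((-10.54190444946289, -0.5314369201660156), (100.26615905761719, 95.73749542236328), 87.86075592041016)
```

View pics/s4.png

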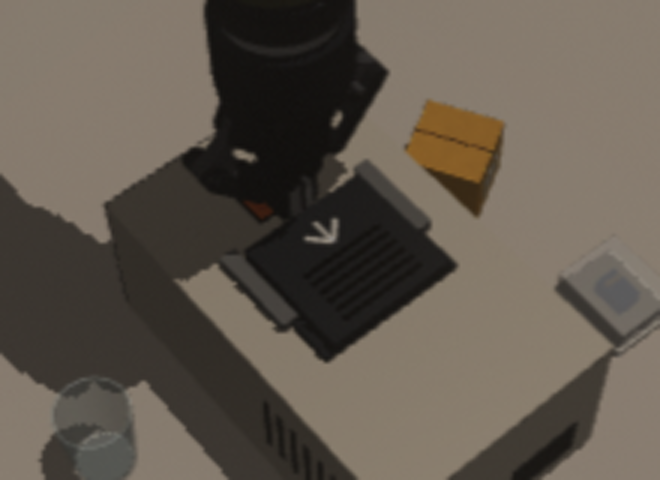

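The lid has slid about 15 mm and is square between the rails. The tab shows behind the finger at crop (258,210). I continue the push.

Call:
{"api": "step_arm", "payload": {
  "moves": [
    [0, 0, 0, 0.2, 0, 0, 0],
    [0, 0, 0, 0.3, 0, 0, 0],
    [0, 0, 0, 0.3, 0, 0, 0],
    [0, 0, 0, 0.3, 0, 0, 0],
    [0, 0, 0, 0.3, 0, 0, 0],
    [0, 0, 0, 0.3, 0, 0, 0],
    [0, 0, 0, 0.3, 0, 0, 0],
    [0, 0, 0, 0.3, 0, 0, 0],
    [0, 0, 0, 0.3, 0, 0, 0],
    [0, 0, 0, 0.2, 0, 0, 0]
  ]
}}

```text
t: 10.3
position: [0.5192, 0.0117, 0.1218]
eef_rot: [0.706, 0.038, 0.706, -0.038]
contact_force: [0.2, 0.1, -0.5]
opening: 0.0003
```

```bash
python3 - <<'E'
from h import *
stat([16,0,123]); s=lid()
E
```

```text
t 10.3 H mm [-25.6   0.3 121.8] F(H) [ 0.1  0.2 -0.5] open 0.0002620987540237447
turn deg 1 [0.06 0.01 0.  ]
turn deg -1 [-1.7994e+02 -1.0000e-02  2.0000e-02]
shift tool cm [-0.12 -0.04  4.16] tool axes in H (cols) [[0.0, -0.001, 1.0], [-0.0, 1.0, 0.001], [-1.0, -0.0, 0.0]]
lid x range [-20.7  66.2] z 133.7545163996818 ((17.796539306640625, 5.004390716552734), (93.57416534423828, 98.18373107910156), 89.5488052368164)
```

Call:
{"api": "step_arm", "payload": {
  "moves": [
    [0, -0.05, 0, 0.2, 0, 0, 0],
    [0, -0.05, 0, 0.2, 0, 0, 0],
    [0, 0, 0, 0.2, 0, 0, 0],
    [0, 0, 0, 0.2, 0, 0, 0],
    [0, 0, 0, 0.2, 0, 0, 0],
    [0, 0, 0, 0.2, 0, 0, 0],
    [0, 0, 0, 0.2, 0, 0, 0],
    [0, 0, 0, 0.2, 0, 0, 0],
    [0, 0, 0, 0.2, 0, 0, 0],
    [0, 0, 0, 0.2, 0, 0, 0]
  ]
}}

```text
t: 11.18
position: [0.5388, 0.0096, 0.1229]
eef_rot: [0.706, 0.038, 0.706, -0.038]
contact_force: [-0.7, -0.3, 0.7]
opening: 0.0002
```

Call:
{"api": "step_arm", "payload": {
  "moves": [
    [0, 0, 0, 0.2, 0, 0, 0],
    [0, 0, 0, 0.2, 0, 0, 0],
    [0, 0, 0, 0.2, 0, 0, 0],
    [0, 0, 0, 0.2, 0, 0, 0],
    [0, 0, 0, 0.2, 0, 0, 0],
    [0, 0, 0, 0.2, 0, 0, 0],
    [0, 0, 0, 0.2, 0, 0, 0],
    [0, 0, 0, 0.2, 0, 0, 0],
    [0, 0, 0, 0.2, 0, 0, 0],
    [0, 0, 0, 0.2, 0, 0, 0]
  ]
}}

```text
t: 12.02
position: [0.5587, 0.0074, 0.1229]
eef_rot: [0.706, 0.038, 0.706, -0.038]
contact_force: [-1.1, 0.5, 0.6]
opening: 0.0001
```

```bash
python3 - <<'E'
from h import *
stat([16,0,123]); s=lid(); save("s5",cv2.resize(s["frame"][150:310,200:420],None,fx=3,fy=3,interpolation=2))
E
```

```text
t 12.0167 H mm [ 14.2   0.4 122.9] F(H) [-1.2  0.4  0.6] open 6.561145826032082e-05
turn deg 1 [0.06 0.   0.  ]
turn deg -1 [-1.7994e+02 -0.0000e+00  1.0000e-02]
shift tool cm [-0.01 -0.04  0.18] tool axes in H (cols) [[0.0, -0.001, 1.0], [-0.0, 1.0, 0.001], [-1.0, -0.0, 0.0]]
lid x range [ 21.7 105.6] z 133.78896233506032 ((58.257415771484375, 0.8965339660644531), (95.62873840332031, 85.80432891845703), 0.09516534954309464)
```

View pics/s5.png

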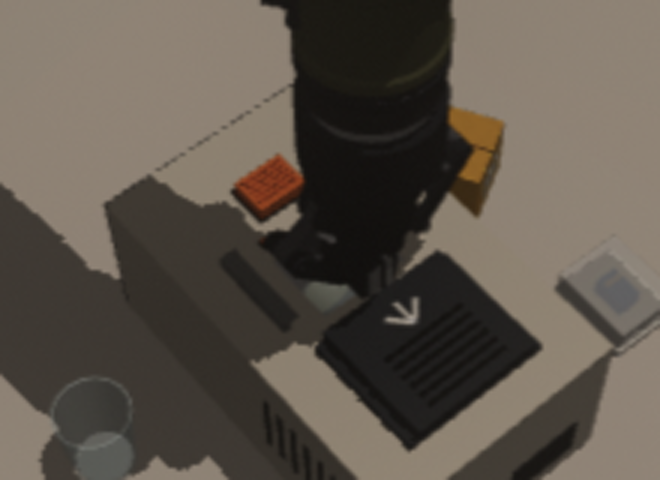

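The lid lies flat on the rear deck, front edge at about x = +25 mm, and the well with the lamp (crop 325,295) is open. I withdraw now.

Call:
{"api": "step_arm", "payload": {
  "moves": [
    [0, 0, 0, -0.3, 0, 0, 0],
    [0, 0, 0, -0.4, 0, 0, 0],
    [0, -0.5, 0, -0.3, 0, 0, 0],
    [0, -1.5, 0, 0, 0, 0, 0],
    [0, -2, 0, 0, 0, 0, 0],
    [0, -2, 0, -2, 0, 0, 0],
    [0, -2, 0, -3, 0, 0, 0],
    [0, -2, 0, -3, 0, 0, 0],
    [0, -1, -2, -3, 0, 0, 0],
    [0, -1, -3, -3, 0, 0, 0]
  ]
}}

```text
t: 12.9
position: [0.4044, -0.0239, 0.2439]
eef_rot: [0.707, 0.037, 0.705, -0.037]
contact_force: [1.0, -1.0, 0.2]
opening: 0.0001
```

Call:
{"api": "step_arm", "payload": {
  "moves": [
    [0, 0, -3, -2, 0, 0, 0],
    [0, 0, -3, -1, 0, 0, 0],
    [0, 0, -3, 0, 0, 0, 0],
    [0, 0, -3, 0, 0, 0, 0],
    [0, 0, -3, 0, 0, 0, 0],
    [0, 0, -3, 0, 0, 0, 0],
    [0, 0, -2, 0, 0, 0, 0],
    [0, 0, 0, 0, 0, 0, 0],
    [0, 0, 0, 0, 0, 0, 0],
    [0, 0, 0, 0, 0, 0, 0]
  ]
}}

```text
t: 13.73
position: [0.3536, -0.2198, 0.2426]
eef_rot: [0.706, 0.038, 0.706, -0.038]
contact_force: [0.3, -0.3, -0.6]
opening: -0.0001
```

```bash
python3 - <<'E'
from h import *
stat(); s=lid("top"); save("t6",cv2.resize(s["frame"][110:350,190:490],None,fx=2.5,fy=2.5,interpolation=2))
E
```

```text
t 13.7333 H mm [-165.  -247.9  242.6] F(H) [ 0.3 -0.3 -0.6] open -0.00011175917663225992
turn deg 1 [ 0.05 -0.01 -0.03]
turn deg -1 [-1.7995e+02  5.0000e-02 -1.0000e-02]
lid x range [ 26.2 105. ] z 133.5640580784683 ((65.77534484863281, -0.3708915710449219), (83.91551208496094, 80.63968658447266), 89.94891357421875)
```

View pics/t6.png

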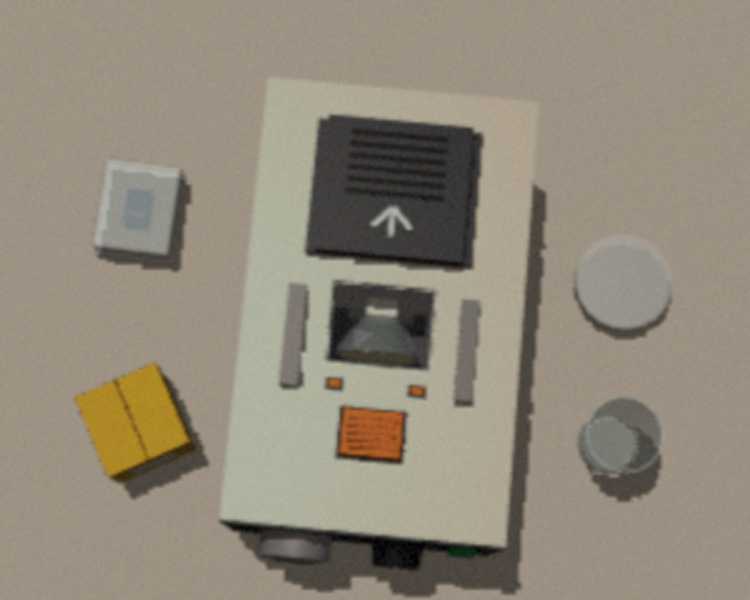

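The well is fully open at crop (382,325). The lid lies square and flat at (393,190), the tab has sprung back, and the four loose things look unmoved.

```bash
python3 -c "
from plant import robot
print(robot.finish_job())"
```

```text
the job is handed in; nothing more can be done
None
```

The lamp well is completely uncovered and the lid lies flat on the rear of the housing. The job is handed in, at about 13.8 s of the 35 s allowed.

- **What I did:** With the closed fingertips I pressed the snap tab about 8 mm in. I kept it in while the lid started to move, then pushed the lid straight back about 85 mm. I withdrew the arm clear of everything before handing in.
- **Last checks:** In the top view, the middle of the lid is at housing x = +66 mm, y = 0, square to within 0.1°. Its front edge is at about +26 mm, behind the well's rear edge at +12 mm, and its rear edge is at +105 mm, short of the edge at +130 mm. Its top is 133.6 mm high, so it lies flat on the deck. The tab has sprung back. The largest force I read was about 9 N.
- **Not measured:** I judged by eye only that the beaker, dish, knife box and carton are where they were, and I planned the path to stay clear of the lamp.
- **Disagreement along the way:** My first wrist orientation ran into the last joint's limit, so I turned the tool half round before touching anything. During the push, the scene camera's lid readings were 1–2 mm off and noisy because the gripper was partly in the way. The final top view was clear.

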